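Turn the amenity carousel to the red-capped bottle

TASK

Turn the amenity carousel on the hotel vanity by gently pushing its rim round with the fingertips, until the red-capped bottle stands straight at the front, squarely behind the orange card on the stand. Push only: grip and lift nothing, do not fling the carousel round, do not touch the things standing on it, and leave the rest of the counter as it is. Take the hand away when you are done.

Things in the scene. Friction and masses are not known exactly. Their poses are not given: they have to be found in the camera images.
- stand: Fixed stand: frosted octagonal foot plate, 364 mm over its corners, 8 mm thick. Origin: on the turning axis at counter height. Its -x axis is its front: there, 147 to 168 mm from the axis, stands a sloping holder, 70 mm wide, top 27 mm above the counter, with a plain orange card. The front faces roughly towards the robot, turned up to 20 degrees.
- carousel: Turning platter: frosted round tray, radius 120 mm, underside 36, floor 50, lip 58 mm above the counter. Turns either way, without stops, about the stand's axis; the bearing drags: 0.4 N at a tab turns it, let go it stops within some 5 degrees. Origin on the axis at counter height; -x points at the red-capped bottle's place. A fixed cup of swabs (radius 23 mm) in the middle reaches 122 mm above the counter.
- tab (a point): Middle of the top of one of six grey finger tabs that stick out of the platter's rim like spokes, 60 degrees apart (this one is 30 degrees about z from the platter's x axis, the bottle's place is midway between two). 22 mm wide with a round end, from the rim (120 mm) out to 149 mm from the axis, 36 to 58 mm above the counter. This point: 135 mm from the axis.
- gel: The red-capped bottle: small round amber bottle with an orange label and the only red cap, 33 mm in diameter, 60 mm tall, 28 to 56 g, standing loose on the carousel about 63 mm from its axis (its top is 110 mm above the counter). Origin under its centre, z up.
- lotion: Small white bottle with a white cap and yellow label, 33 mm in diameter, 56 mm tall, loose. Stands on the carousel at one of its other places, about 63 mm from the axis; origin under its centre.
- rinse: Small green bottle with a black cap, 33 mm in diameter, 56 mm tall, loose. Stands on the carousel at one of its other places, about 63 mm from the axis; origin under its centre.
- soap: Little wrapped soap, yellow with a white band, 30 x 44 x 18 mm, loose, lying flat. Stands on the carousel at one of its other places, about 63 mm from the axis; origin under its centre.
- cream: Low white jar with a metal lid, 38 mm in diameter, 32 mm tall, loose. Stands on the carousel at one of its other places, about 63 mm from the axis; origin under its centre.
- mug: White mug on the counter to the left, 82 mm in diameter, 95 mm tall, with a handle. Origin under its centre.
- soap_bar: Yellow wrapped soap bar lying on the counter to the left, 55 x 85 x 25 mm. Origin under its centre.
- mouthwash: Green bottle with a white cap on the counter to the right, 48 mm in diameter, 120 mm tall. Origin under its centre.
- tumbler: Glass tumbler on the counter to the right, 68 mm in diameter, 95 mm tall. Origin under its centre.
There are look-alikes about, which are no part of the job. What is shaped like the soap but black or turquoise is not meant.

How it is judged:
At the end, for the whole second after the job is handed in: The red-capped bottle stands at the stand's front, at most 12 mm sideways (11 degrees of turn) from the line axis to card middle and at least 45 mm ahead of the axis; the carousel is at rest, all on it upright and in place, and nothing on the counter moved over 20 mm (y of gel in the frame of stand between -0.012 and 0.012 m and x of gel in the frame of stand below -0.045 m and angular speed of carousel below 0.03 rad/s and linear speed of gel below 0.02 m/s and angle between each of gel, lotion, rinse, soap, cream, mug, tumbler, mouthwash, soap_bar's own z axis and vertical below 0.15 rad and height (world z) of gel between 0.045 and 0.056 m and height (world z) of lotion between 0.045 and 0.056 m and height (world z) of rinse between 0.045 and 0.056 m and height (world z) of soap between 0.045 and 0.056 m and height (world z) of cream between 0.045 and 0.056 m and distance of each of mug, tumbler, mouthwash, soap_bar from where it was at the start of the episode below 0.02 m); the robot touches nothing.
It fails at once if the robot touches something standing on the carousel (contact force between any of the fingers, the arm and gel above 0.5 N or contact force between any of the fingers, the arm and lotion above 0.5 N or contact force between any of the fingers, the arm and rinse above 0.5 N or contact force between any of the fingers, the arm and soap above 0.5 N or contact force between any of the fingers, the arm and cream above 0.5 N).
It fails at once if something on the carousel is tipped over or lifted off it (angle between any of gel, lotion, rinse, soap, cream's own z axis and vertical above 0.4 rad or height (world z) of any of gel, lotion, rinse, soap, cream above 0.065 m).
It fails at once if the carousel is flung round (faster than 2.5 rad/s) instead of being pushed gently (angular speed of carousel above 2.5 rad/s).
It fails at once if the carousel is gripped or pushed hard (over 32 N from the fingers), or shoved with the arm or the gripper's body instead of the fingers (contact force between the fingers and carousel above 32 N or contact force between the arm and carousel above 1 N).
It fails at once if something else on the counter (mug, tumbler, mouthwash, soap bar) is moved by more than 20 mm (distance of any of mug, tumbler, mouthwash, soap_bar from where it was at the start of the episode above 0.02 m).
It also fails if it takes over 64 s, if anything falls off the work surface, if the arm or the gripper's body presses on something with over 40 N, if the wrist force passes 120 N, or if a joint passes its speed limit or range.

ROBOT

A 6-joint arm with a two-finger parallel gripper is mounted at the origin on the work surface. World frame = base frame: x ahead of the robot, y to its left, z up, the work surface at z = 0. Lengths are in m, angles in rad, forces in N, time in s.
With the tool pointing down it reaches from about 0.35 to 0.775 m from the base axis. Payload 7.3 kg.
Tool frame: the origin (TCP) lies at the centre of the arm's flange, where the gripper is bolted on; the fingertips stand 178 mm ahead of it and the grasp point (between the pads) lies robot.pinch_z ahead of it (robot.pinch_z is the distance from the TCP to the grasp point, in m); x points along the fingers, z is the direction in which the jaws open and shut, and the axes are right-handed (so a half turn about x gives the same grasp; the last joint's range is limited). The gripper opens to 92 mm and grips with 3 to 60 N. Pads are 19 mm wide; open, the fingers measure 130 mm over their backs; the gripper's body (75 mm by 190 mm) begins 47 mm behind the grasp point.
Start: joints at [-1.276, 0.342, 1.524, -0, 1.275, -0.146], TCP at [0.224, -0.475, 0.405] pointing down, gripper open.
Joint ranges: [-2.53, 2.53], [-0.77, 2.02], [0.04, 2.7], [-1, 4.14], [0.28, 2.66], [-3.11, 3.11]. Speed limits (rad/s): [2.57, 2.57, 3.14, 3.14, 3.14, 3.14].

INTERFACE

Orientations are given as [roll, pitch, yaw] about the fixed x, y, z axes, in that order (R = Rz(yaw) Ry(pitch) Rx(roll)).
In Python, from cell import robot gives the robot as it stands.
- The arm moves only by the shell command python3 -m jog 'ROWS' [FORCE]. ROWS is JSON, a list of rows, each an object of numbers: "fingers": the closure, from 0 (fully open) to 1 (shut); "x", "y", "z": the shift along the tool's x, y, z in cm; "spin": the turn about the tool's x in degrees. A call has 1 to 5 rows; each row is the pose to reach, as a shift and turn from the pose commanded when the call began, along the tool's axes at that moment; what a row does not reach only later rows make up. A row lasts 1/8 s, in which the tool goes at most 62.5 mm and 10.7 degrees, less where a joint would pass 70% of its speed; a pose out of reach is approached as far as the arm can. A call with a gripper value outside its range is refused whole. The fingers move at their own pace and stop on an object; FORCE is the grip in N (left out, the last holds). Time passes only in rows, so rows that repeat a pose let the fingers close. It gives the time, the measured TCP pose, the force and the opening at its end, in the units of the state.
- robot.observe(): the state, without advancing time (a new reading comes with each control period).
- robot.read_camera(name): name is "scene" or "top" or "wrist"; returns a dict with "color" (420x560x3 uint8, red, green, blue), "mtx" (3x3 intrinsics, pixels), "view" (4x4, takes a point from world to camera coordinates); the wrist camera has in their place "T_tool_cam" (4x4, takes a point from camera to tool coordinates, whose origin is the TCP and whose axes are the tool frame's). Camera axes: x right, y down, z forward; pixel columns grow to the right and rows downward; lengths in m; the calibration is good to about 2 mm. A picture is of the moment at which its call begins: read the wrist's pose just before it. There is no depth.
- robot.hand_in(): hands the job in, once; it reports no verdict.
Trained networks look in a picture, given as the dict that the camera call returned (one of the last four; its "shot" number tells which), for a name from the list of things; names that differ only in an ending like _2 or _b are one class to them, and where a whole thing is asked for, a point or a joint stands for the part that bears it (a point fixed in the world has none). Each returns a list of dicts, best first, with "conf" (0 to 1); they miss things now and then, are a little off and sometimes report something else, mostly with a low value. They report only what shows in the picture. A call takes as long as a camera call. They do not tell look-alikes from the thing itself.
- robot.look_for(target, picture): "xy" ([column, row] in pixels, amid what is visible of it).
The state is a dict: "time": time; "qpos": joint angles; "qvel": joint speeds; "joint_efforts": joint torques, N m; "tool_pos": TCP position; "tool_rot": TCP orientation; "contact_force": force on the tool from outside, world axes, zero at the start; "torque": the same for the moment, N m; "opening": finger opening in m.
Only numpy, scipy, OpenCV 4.12 (cv2) and the standard library are available. Lean on these libraries where they do the work, as an engineer would, in place of code of your own. Each camera call takes 0.05 s, during which the arm holds its last target. There are 200 camera calls.

## Working session

There is one attempt and no reset: what is moved stays moved. The work goes in short steps, Python scripts to look and compute and a shell command to move; the robot and the scene stay as the last step left them, time stands still between calls to the robot, and variables do not carry over. Pictures are saved under pics/ and viewed, on a budget of 10 in all, crops included, one or two more only if the job needs it, and the job is handed in when it is done.

```bash
mkdir -p pics; ls; python3 - <<'E'
from cell import robot
import cv2
o=robot.observe();print(o,robot.pinch_z)
a=robot.read_camera("top");b=robot.read_camera("scene")
for n,p in(("top",a),("scene",b)):
    cv2.imwrite(f"pics/{n}0.png",p["color"][...,::-1]);print(n,p["mtx"].tolist(),p["view"].round(4).tolist())
    for t in("gel","stand","carousel","tab","lotion","rinse","soap","cream","mug","tumbler","mouthwash","soap_bar"):
        print(t,[(d["xy"],round(d["conf"],2)) for d in robot.look_for(t,p)])
E
```

```text
pics
{'time': 0.0, 'qpos': array([-1.27600712e+00,  3.42728116e-01,  1.52502872e+00, -1.51544696e-05,
        1.27536398e+00, -1.46007136e-01]), 'qvel': array([ 0.00082624, -0.00020521, -0.00022776,  0.00061396,  0.00027222,
        0.00106364]), 'joint_efforts': array([-1.11443722e-03, -4.31248212e+01, -2.44212538e+01,  7.17292889e-02,
        5.61598269e-02, -1.34935053e-04]), 'tool_pos': array([ 0.22397215, -0.47468045,  0.40403786]), 'tool_rot': array([3.005068  , 1.5692681 , 1.87507243]), 'contact_force': array([-0.1075288 , -0.15294053,  0.29718043]), 'torque': array([-0.02989316, -0.01558019, -0.01742168]), 'opening': 0.09157797840594037} 0.1592
top [[502.30464460881666, 0.0, 281.532492933377], [0.0, 502.30464460881666, 205.95370401149478], [0.0, 0.0, 1.0]] [[0.0214, -0.9997, 0.0149, -0.0169], [-0.9962, -0.0226, -0.0835, 0.5432], [0.0839, -0.0131, -0.9964, 1.3418], [0.0, 0.0, 0.0, 1.0]]
gel [([226.6, 164.5], 0.5)]
stand [([254.9, 217.6], 0.78)]
carousel [([245.7, 175.4], 0.66)]
tab [([245.0, 174.5], 0.8)]
lotion [([250.6, 199.4], 0.53)]
rinse [([228.0, 188.8], 0.7), ([424.7, 2
[... 365 characters left out ...]
24004833, 206.94463392580775], [0.0, 0.0, 1.0]] [[0.2007, 0.9796, 0.0025, -0.0948], [0.7947, -0.1613, -0.5851, -0.4108], [-0.5728, 0.1195, -0.8109, 1.3033], [0.0, 0.0, 0.0, 1.0]]
gel [([357.5, 222.1], 0.5)]
stand [([325.6, 273.6], 0.67)]
carousel [([335.1, 234.8], 0.69)]
tab [([332.6, 227.8], 0.65), ([421.9, 143.5], 0.36)]
lotion [([321.3, 197.5], 0.65)]
rinse [([350.2, 199.3], 0.76)]
soap [([230.0, 273.5], 0.87), ([213.7, 242.2], 0.84), ([348.2, 196.8], 0.72), ([224.4, 207.1], 0.71), ([305.5, 216.5], 0.64), ([271.0, 166.5], 0.46)]
cream [([312.8, 236.6], 0.72), ([444.7, 206.3], 0.28)]
mug [([421.9, 146.2], 0.96)]
tumbler []
mouthwash [([115.4, 186.3], 0.92)]
soap_bar [([444.7, 206.8], 0.7)]
```

```bash
python3 - <<'E'
import cv2
a=cv2.imread("pics/top0.png")
cv2.imwrite("pics/topc.png",cv2.resize(a[100:300,110:450],None,fx=2.35,fy=2.35,interpolation=cv2.INTER_CUBIC))
E
```

```text
(no output)
```

View pics/topc.png

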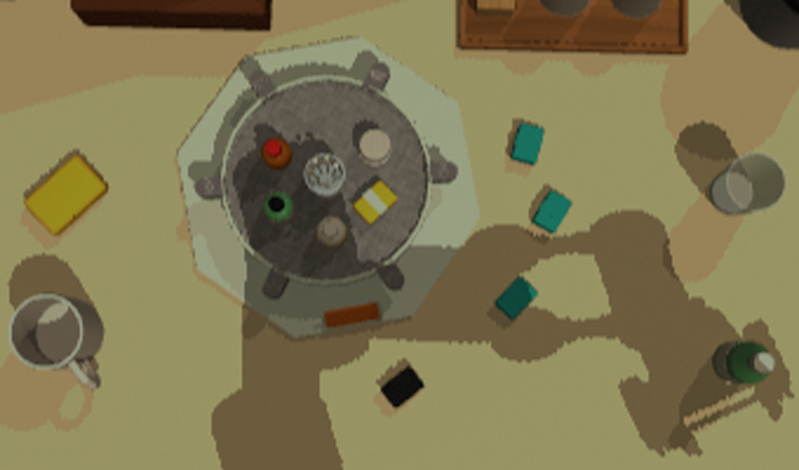

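View pics/scene0.png

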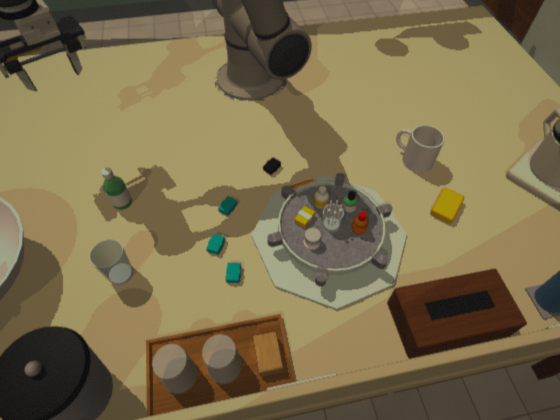

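Top crop: red cap at (273,148), green/black bottle (279,205), white cap (331,231), yellow soap (375,202), jar (375,145); card at (351,314); tabs at (207,185), (258,80), (376,77), (443,172), (393,277), (275,285). The red cap is on only one bottle. The soap look-alikes (black, turquoise) lie on the counter, clear of the stand.

```bash
cat > h.py <<'E'
import numpy as np, cv2
from scipy.optimize import least_squares
from cell import robot
def unproj(p,uv,z):
    V=p["view"];R,t=V[:3,:3],V[:3,3];c=-R.T@t
    d=R.T@np.linalg.solve(p["mtx"],[uv[0],uv[1],1.]);return c+d*(z-c[2])/d[2]
def proj(p,X):
    q=p["mtx"]@(p["view"][:3,:3]@np.array(X)+p["view"][:3,3]);return q[:2]/q[2]
def blob(p,lo,hi,box):
    """centroid of HSV range inside box (c0,c1,r0,r1)"""
    h=cv2.cvtColor(p["color"],cv2.COLOR_RGB2HSV);c0,c1,r0,r1=box
    m=cv2.inRange(h,np.array(lo),np.array(hi));k=np.zeros_like(m);k[r0:r1,c0:c1]=m[r0:r1,c0:c1]
    r,c=np.nonzero(k);return (c.mean(),r.mean(),len(c)) if len(c) else None
E
python3 - <<'E'
from h import *
p=robot.read_camera("top")
full=lambda u,v:(110+u/2.35,100+v/2.35)
tabs=[(207,185),(258,80),(376,77),(443,172),(393,277),(275,285)]
T=np.array([unproj(p,full(*t),.058)[:2] for t in tabs])
f=least_squares(lambda q:np.hypot(*(T-q[:2]).T)-q[2],[.6,.05,.135]);c=f.x[:2];print("tabs",T.round(3).tolist(),"axis",f.x.round(4),f.fun.round(3))
ang=lambda P:np.degrees(np.arctan2(P[1]-c[1],P[0]-c[0]))
print("tabang",[round(ang(t),1) for t in T])
cup=unproj(p,full(324,173),.122);print("cup",cup.round(3))
oc=[(324,314),(376,303),(382,318),(328,329)]
card=np.mean([unproj(p,full(*q),.02) for q in oc],0)
print("card",card.round(3),ang(card),np.hypot(*(card[:2]-c)))
for n,uv,z in(("gel",(273,148),.11),("rinse",(277,204),.106),("lotion",(331,228),.106),("soap",(376,201),.068),("cream",(375,144),.082)):
    g=unproj(p,full(*uv),z);print(n,g.round(3),ang(g),np.hypot(*(g[:2]-c)))
print("mug",unproj(p,full(46,331),.095).round(3),"blk",unproj(p,full(402,386),.018).round(3))
E
```

```text
tabs [[0.608, 0.218], [0.73, 0.165], [0.736, 0.031], [0.629, -0.048], [0.509, 0.006], [0.497, 0.138]] axis [0.618  0.0859 0.1336] [-0.001  0.003 -0.003  0.001  0.002 -0.002]
tabang [np.float64(94.3), np.float64(35.2), np.float64(-25.0), np.float64(-85.3), np.float64(-143.9), np.float64(156.6)]
cup [0.615 0.083 0.122]
card [0.465 0.052 0.02 ] -167.3789875690424 0.15687470930626282
gel [0.643 0.14  0.11 ] 65.09414777686405 0.05972657834629619
rinse [0.582 0.134 0.106] 126.34636434783732 0.0600282714441267
lotion [0.558 0.075 0.106] -169.69829403612707 0.061435927943712824
soap [0.593 0.027 0.068] -113.10135250657139 0.06385310183179442
cream [0.655 0.03  0.082] -56.622589310839054 0.06739827141734094
mug [0.439 0.381 0.095] blk [ 0.386 -0.007  0.018]
```

```bash
cat >> h.py <<'E'
from scipy.spatial.transform import Rotation as Rn
def tool():
    o=robot.observe();return o["tool_pos"],Rn.from_euler("xyz",o["tool_rot"]).as_matrix(),o
def rows(targets):
    """targets: (x,y,tipz,jawdeg) world -> rows from the current pose"""
    p,R,o=tool();print("tip",(p+R[:,0]*.178).round(4),"jaw",np.degrees(np.arctan2(R[1,2],R[0,2])).round(1),"q",o["qpos"].round(2),"F",o["contact_force"].round(1),"t",round(o["time"],2))
    j0=np.degrees(np.arctan2(R[1,2],R[0,2]))
    for x,y,z,j in targets:
        d=R.T@(np.array([x,y,z+.178])-p)*100
        s=-((j-j0+90)%180-90);print(d.round(1).tolist(),"spin",round(s,1))
C=np.array([.617,.085])
def behind(tab,r=.136,gap=.030,z=.042):
    a=np.radians(tab);u=np.array([np.cos(a),np.sin(a)]);v=np.array([-u[1],u[0]])
    return (*(C+r*u-gap*v),z,tab-90)
E
python3 - <<'E'
from h import *
p,R,o=tool();print(R.round(3))
b=behind(94.3,gap=.045);print(b)
rows([(.45,-.1-.0,.227,b[3]),(b[0],b[1],.2,b[3]),b])
E
```

```text
[[ 0.     0.904  0.427]
 [-0.     0.427 -0.904]
 [-1.    -0.     0.   ]]
(np.float64(0.6516762241602496), np.float64(0.22399122086660048), 0.042, 4.299999999999997)
tip [ 0.224  -0.4748  0.2267] jaw -64.7 q [-1.28  0.34  1.52 -0.    1.28 -0.15] F [-0.7  0.1 -0.5] t 1.35
[-0.0, 36.4, -24.3] spin -69.0
[2.7, 68.5, -45.0] spin -69.0
[18.5, 68.5, -45.0] spin -69.0
```

```bash
python3 -m jog '[{"fingers":1,"y":5,"z":-3.3},{"fingers":1,"y":10,"z":-6.6},{"fingers":1,"y":15,"z":-9.9},{"fingers":1,"y":20,"z":-13.2},{"fingers":1,"y":25,"z":-16.5}]' 10; python3 -m jog '[{"fingers":1,"y":5,"z":-3.3},{"fingers":1,"y":10,"z":-6.6},{"fingers":1,"y":15,"z":-9.9},{"fingers":1,"y":20,"z":-13.2},{"fingers":1,"y":25,"z":-16.5}]'; python3 -m jog '[{"fingers":1,"y":5,"z":-3.3,"spin":-10},{"fingers":1,"y":10,"z":-6.6,"spin":-20},{"fingers":1,"y":14,"z":-9,"spin":-30},{"fingers":1,"y":18.5,"z":-12,"spin":-40},{"fingers":1,"y":18.5,"z":-12,"spin":-50}]'; python3 - <<'E'
from h import *
b=behind(94.3,gap=.048)
rows([(b[0],b[1],.2,b[3]),b])
E
```

```text
tip [ 0.224  -0.4748  0.2267] jaw -64.7 q [-1.28  0.34  1.52 -0.    1.28 -0.15] F [-0.7  0.1 -0.5] t 1.35
[2.7, 68.8, -44.8] spin -69.0
[18.5, 68.8, -44.8] spin -69.0$[0]: bad value
$[0]: bad value
$[0]: bad value
```

```bash
python3 -m jog '[{"fingers":0.98,"x":0,"y":5,"z":-3.3,"spin":0},{"fingers":0.98,"x":0,"y":10,"z":-6.6,"spin":0},{"fingers":0.98,"x":0,"y":15,"z":-9.9,"spin":0},{"fingers":0.98,"x":0,"y":20,"z":-13.2,"spin":0},{"fingers":0.98,"x":0,"y":25,"z":-16.5,"spin":0}]' 10
```

```text
time: 1.98
tool_pos: [0.3804, -0.2172, 0.405]
tool_rot: [0.444, 1.57, -0.686]
contact_force: [0.5, -0.4, 0.2]
opening: 0.0464
```

```bash
python3 -m jog '[{"fingers":0.98,"x":0,"y":5,"z":-3.3,"spin":0},{"fingers":0.98,"x":0,"y":10,"z":-6.6,"spin":0},{"fingers":0.98,"x":0,"y":15,"z":-9.9,"spin":0},{"fingers":0.98,"x":0,"y":20,"z":-13.2,"spin":0},{"fingers":0.98,"x":0,"y":25,"z":-16.5,"spin":0}]'; python3 -m jog '[{"fingers":0.98,"x":0,"y":5,"z":-3.3,"spin":-10},{"fingers":0.98,"x":0,"y":10,"z":-6.6,"spin":-20},{"fingers":0.98,"x":0,"y":14,"z":-9,"spin":-30},{"fingers":0.98,"x":0,"y":18.5,"z":-12,"spin":-40},{"fingers":0.98,"x":0,"y":18.5,"z":-12,"spin":-50}]'; python3 - <<'E'
from h import *
b=behind(94.3,gap=.048)
rows([(b[0],b[1],.2,b[3]),b])
E
```

```text
time: 2.6
tool_pos: [0.5362, 0.0389, 0.4049]
tool_rot: [0.662, 1.57, -0.468]
contact_force: [0.6, -0.8, 0.6]
opening: 0.0024
time: 3.22
tool_pos: [0.6524, 0.2279, 0.4027]
tool_rot: [3.114, 1.569, 2.866]
contact_force: [-0.4, -0.9, -0.1]
opening: 0.0015
tip [0.6521 0.228  0.2247] jaw -14.2 q [0.23 0.67 0.99 0.   1.49 0.47] F [-0.4 -0.9 -0.1] t 3.23
[2.5, -0.3, 0.3] spin -18.5
[18.3, -0.3, 0.3] spin -18.5
```

```bash
python3 -m jog '[{"fingers":0.98,"x":4,"y":-0.3,"z":0.3,"spin":-9.5},{"fingers":0.98,"x":8,"y":-0.3,"z":0.3,"spin":-18.5},{"fingers":0.98,"x":12,"y":-0.3,"z":0.3,"spin":-18.5},{"fingers":0.98,"x":15,"y":-0.3,"z":0.3,"spin":-18.5},{"fingers":0.98,"x":15,"y":-0.3,"z":0.3,"spin":-18.5}]'; python3 - <<'E'
from h import *
b=behind(94.3,gap=.048)
rows([b])
p=robot.read_camera("top");w=robot.read_camera("wrist")
i=cv2.resize(p["color"][100:240,170:330],None,fx=3.2,fy=3.2,interpolation=2)
j=w["color"]
cv2.imwrite("pics/w1.png",np.hstack([cv2.resize(j,(400,300)),cv2.resize(i,(343,300))])[...,::-1])
E
```

```text
time: 3.85
tool_pos: [0.653, 0.2206, 0.2517]
tool_rot: [-2.976, 1.565, -2.91]
contact_force: [-0.3, -0.2, -0.5]
opening: 0.0016
tip [0.6519 0.2203 0.0737] jaw 3.8 q [ 0.21  0.78  1.2  -0.    1.17  0.15] F [-0.3 -0.2 -0.5] t 3.85
[3.2, 0.4, 0.2] spin -0.5
```

View pics/w1.png

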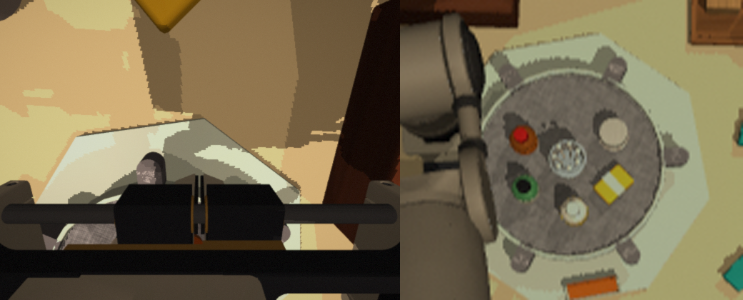

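Wrist view: the left-hand tab (150,170) lies beside the closed fingertips (200,190), clear of them; top view shows the carousel unmoved. Descending beside the tab.

```bash
python3 -m jog '[{"fingers":0.98,"x":1,"y":0.4,"z":0.2,"spin":0},{"fingers":0.98,"x":2,"y":0.4,"z":0.2,"spin":0},{"fingers":0.98,"x":3,"y":0.4,"z":0.2,"spin":0},{"fingers":0.98,"x":3.1,"y":0.4,"z":0.2,"spin":-0.5},{"fingers":0.98,"x":3.1,"y":0.4,"z":0.2,"spin":-0.5}]'; python3 - <<'E'
from h import *
rows([behind(94.3,gap=.038),behind(94.3,gap=.03),behind(97),behind(100),behind(103),behind(106)])
E
```

```text
time: 4.58
tool_pos: [0.6555, 0.2248, 0.2236]
tool_rot: [-2.235, 1.571, -2.161]
contact_force: [-0.6, 0.1, 0.5]
opening: 0.0015
tip [0.6555 0.2248 0.0456] jaw 4.3 q [ 0.22  0.81  1.21 -0.    1.12  0.15] F [-0.6  0.1  0.5] t 4.58
[0.4, -0.1, -1.1] spin -0.0
[0.4, -0.1, -1.9] spin -0.0
[0.4, 0.1, -2.5] spin -2.7
[0.4, 0.2, -3.3] spin -5.7
[0.4, 0.2, -4.0] spin -8.7
[0.4, 0.3, -4.7] spin -11.7
```

```bash
python3 -m jog '[{"fingers":0.98,"x":0.2,"y":-0.1,"z":-1.0,"spin":0},{"fingers":0.98,"x":0.2,"y":-0.1,"z":-1.8,"spin":0},{"fingers":0.98,"x":0.2,"y":0.1,"z":-2.5,"spin":-2.7},{"fingers":0.98,"x":0.2,"y":0.2,"z":-3.3,"spin":-5.7},{"fingers":0.98,"x":0.2,"y":0.2,"z":-4.0,"spin":-8.7}]'; python3 - <<'E'
from h import *
rows([behind(107+4*i) for i in range(5)])
p=robot.read_camera("top")
r=blob(p,(0,170,120),(6,255,255),(200,300,130,240));print(r)
g=unproj(p,r[:2],.11)[:2]-C;print(g,np.degrees(np.arctan2(g[1],g[0])),np.hypot(*g))
E
```

```text
time: 5.2
tool_pos: [0.6151, 0.2241, 0.2223]
tool_rot: [0.038, 1.57, 0.266]
contact_force: [0.2, 1.4, 0.1]
opening: 0.0016
tip [0.6153 0.2241 0.0443] jaw 13.1 q [0.23 0.75 1.35 0.   1.04 0.  ] F [0.2 1.4 0.1] t 5.2
[0.2, 0.2, -0.9] spin -3.9
[0.2, 0.3, -1.9] spin -7.9
[0.2, 0.3, -2.8] spin -11.9
[0.2, 0.3, -3.8] spin -15.9
[0.2, 0.2, -4.8] spin -19.9
(np.float64(224.26470588235293), np.float64(166.0), 34)
[0.01822988 0.05974355] 73.03119111906643 0.06246294659847561
```

```bash
python3 -m jog '[{"fingers":0.98,"x":0.1,"y":0.2,"z":-0.9,"spin":-3.9},{"fingers":0.98,"x":0.1,"y":0.3,"z":-1.9,"spin":-7.9},{"fingers":0.98,"x":0.1,"y":0.3,"z":-2.8,"spin":-11.9},{"fingers":0.98,"x":0.1,"y":0.3,"z":-3.8,"spin":-15.9},{"fingers":0.98,"x":0.1,"y":0.2,"z":-4.8,"spin":-19.9}]'; python3 - <<'E'
from h import *
rows([behind(128+5*i) for i in range(5)])
E
```

```text
time: 5.88
tool_pos: [0.5681, 0.2151, 0.2212]
tool_rot: [-0.439, 1.569, 0.136]
contact_force: [1.0, 0.4, 0.5]
opening: 0.0016
tip [0.5683 0.2151 0.0432] jaw 32.9 q [ 0.24  0.68  1.5  -0.    0.96 -0.34] F [1.  0.4 0.5] t 5.88
[0.1, 0.2, -1.2] spin -5.1
[0.1, 0.3, -2.4] spin -10.1
[0.1, 0.3, -3.6] spin -15.1
[0.1, 0.2, -4.8] spin -20.1
[0.1, 0.0, -6.0] spin -25.1
```

```bash
python3 -m jog '[{"fingers":0.98,"x":0,"y":0.2,"z":-1.2,"spin":-5},{"fingers":0.98,"x":0,"y":0.3,"z":-2.4,"spin":-10},{"fingers":0.98,"x":0,"y":0.3,"z":-3.6,"spin":-15},{"fingers":0.98,"x":0,"y":0.2,"z":-4.8,"spin":-20},{"fingers":0.98,"x":0,"y":0,"z":-6.0,"spin":-25}]'; python3 - <<'E'
from h import *
rows([behind(153+5*i) for i in range(5)])
p=robot.read_camera("top")
r=blob(p,(0,170,120),(6,255,255),(200,300,130,240));print(r)
g=unproj(p,r[:2],.11)[:2]-C;print(g,np.degrees(np.arctan2(g[1],g[0])),np.hypot(*g))
E
```

```text
time: 6.5
tool_pos: [0.5177, 0.1824, 0.2212]
tool_rot: [-0.869, 1.569, 0.143]
contact_force: [0.9, -1.0, -0.5]
opening: 0.0018
tip [0.518  0.1825 0.0432] jaw 58.0 q [ 0.2   0.6   1.68 -0.    0.87 -0.81] F [ 0.9 -1.  -0.5] t 6.5
[0.1, 0.2, -1.2] spin -5.0
[0.1, 0.3, -2.4] spin -10.0
[0.1, 0.3, -3.6] spin -15.0
[0.1, 0.2, -4.8] spin -20.0
[0.1, 0.0, -6.0] spin -25.0
(np.float64(225.73529411764707), np.float64(184.0), 34)
[-0.02798946  0.05457266] 117.15257516754133 0.06133176165620753
```

```bash
python3 -m jog '[{"fingers":0.98,"x":0,"y":0.2,"z":-1.2,"spin":-5},{"fingers":0.98,"x":0,"y":0.3,"z":-2.4,"spin":-10},{"fingers":0.98,"x":0,"y":0.3,"z":-3.6,"spin":-15},{"fingers":0.98,"x":0,"y":0.2,"z":-4.8,"spin":-20},{"fingers":0.98,"x":0,"y":0,"z":-6.0,"spin":-25}]'; python3 -m jog '[{"fingers":0.98,"x":0,"y":0.2,"z":-1.2,"spin":-5},{"fingers":0.98,"x":0,"y":0.3,"z":-2.4,"spin":-10},{"fingers":0.98,"x":0,"y":0.3,"z":-3.6,"spin":-15},{"fingers":0.98,"x":0,"y":0.2,"z":-4.8,"spin":-20},{"fingers":0.98,"x":0,"y":0,"z":-6.0,"spin":-25}]'; python3 - <<'E'
from h import *
rows([behind(202+4*i) for i in range(6)])
p=robot.read_camera("top")
r=blob(p,(0,170,120),(6,255,255),(200,300,130,240));print(r)
if r: g=unproj(p,r[:2],.11)[:2]-C;print(g,np.degrees(np.arctan2(g[1],g[0])),np.hypot(*g))
cv2.imwrite("pics/t2.png",cv2.resize(p["color"][120:260,170:330],None,fx=4,fy=4,interpolation=2)[...,::-1])
E
```

```text
time: 7.18
tool_pos: [0.4861, 0.1316, 0.2212]
tool_rot: [-1.32, 1.569, 0.127]
contact_force: [0.5, 0.4, -0.2]
opening: 0.0016
time: 7.8
tool_pos: [0.4787, 0.072, 0.2211]
tool_rot: [-1.807, 1.57, 0.076]
contact_force: [0.4, 1.1, -0.1]
opening: 0.0019
tip [0.4789 0.072  0.0431] jaw 107.9 q [-0.01  0.51  1.86  0.    0.77 -1.89] F [ 0.4  1.1 -0.1] t 7.8
[0.1, 0.2, -1.0] spin -4.1
[0.1, 0.3, -2.0] spin -8.1
[0.1, 0.4, -2.9] spin -12.1
[0.1, 0.3, -3.9] spin -16.1
[0.1, 0.2, -4.9] spin -20.1
[0.1, 0.1, -5.8] spin -24.1
None
```

View pics/t2.png

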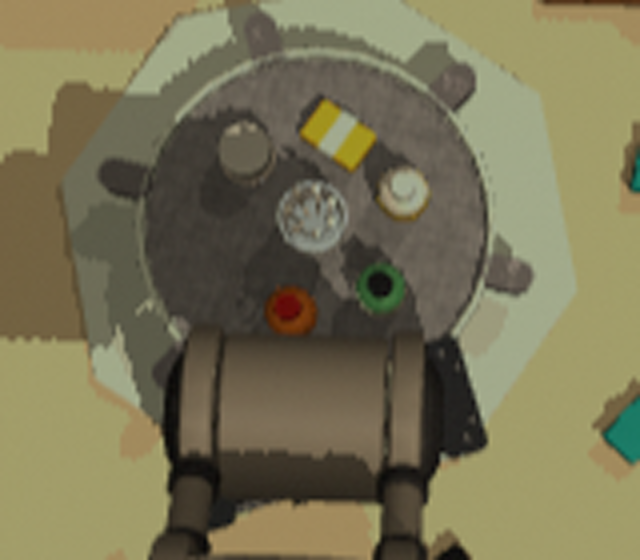

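The red cap (287,305) is in front now but still short of the card line; one slower push to go, ending a little short.

```bash
python3 -m jog '[{"fingers":0.98,"x":0,"y":0.2,"z":-1.0,"spin":-4},{"fingers":0.98,"x":0,"y":0.3,"z":-2.0,"spin":-8},{"fingers":0.98,"x":0,"y":0.4,"z":-2.9,"spin":-12},{"fingers":0.98,"x":0,"y":0.4,"z":-3.6,"spin":-15},{"fingers":0.98,"x":0,"y":0.3,"z":-4.1,"spin":-17}]'; python3 - <<'E'
from h import *
rows([behind(218),behind(220),behind(222)])
p=robot.read_camera("top")
v=cv2.resize(p["color"][120:260,170:330],None,fx=4,fy=4,interpolation=2)
r=blob(p,(0,150,60),(6,255,255),(225,300,130,225));print(r)
if r: g=unproj(p,r[:2],.11)[:2]-C;print(g,np.degrees(np.arctan2(g[1],g[0])),np.hypot(*g))
cv2.imwrite("pics/t3.png",v[...,::-1])
E
```

```text
time: 8.48
tool_pos: [0.4884, 0.0323, 0.221]
tool_rot: [-2.221, 1.57, -0.044]
contact_force: [-0.3, -0.3, -0.7]
opening: 0.0017
tip [0.4884 0.0323 0.043 ] jaw 124.7 q [-0.09  0.51  1.85  0.    0.78 -2.27] F [-0.3 -0.3 -0.7] t 8.47
[0.1, 0.2, -0.8] spin -3.3
[0.1, 0.2, -1.3] spin -5.3
[0.1, 0.3, -1.7] spin -7.3
(np.float64(248.8), np.float64(195.93333333333334), 15)
[-0.05719298 -0.00494422] -175.0591817270064 0.05740629418297982
```

View pics/t3.png

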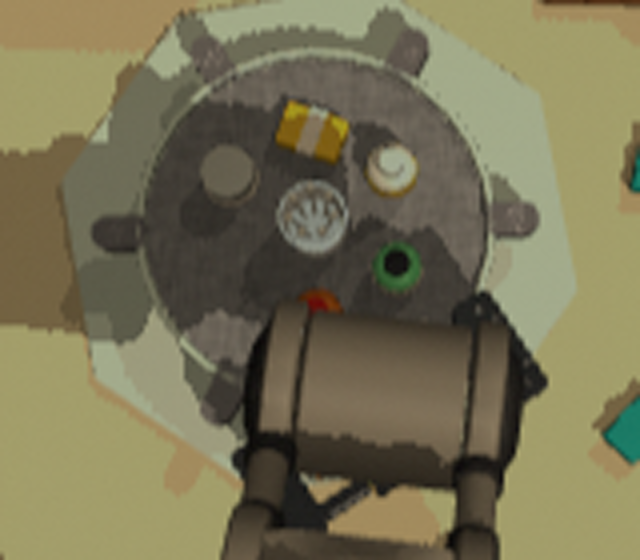

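```bash
cat >> h.py <<'E'
def tabang(p,pts,x0=170,y0=120,f=4):
    T=np.array([unproj(p,(x0+u/f,y0+v/f),.058)[:2] for u,v in pts])-C
    a=np.degrees(np.arctan2(T[:,1],T[:,0]));print("tabs",a.round(1),np.hypot(*T.T).round(3),"gel≈",(((a-30-180+12.6+30)%60-30)+192.6-12.6+0).round(1))
    o=((a-30-192.6+30)%60)-30;print("gel minus front",o.round(1),o.mean().round(1))
E
python3 - <<'E'
from h import *
p=robot.read_camera("top")
tabang(p,[(118,233),(208,52),(408,48),(517,217),(218,398)])
E
```

```text
tabs [ 93.4  32.6 -26.1 -86.1 152.6] [0.13  0.137 0.136 0.135 0.13 ] gel≈ [196.  195.2 196.5 196.5 195.2]
gel minus front [ -9.2 -10.   -8.7  -8.7 -10. ] -9.3
```

```bash
python3 -m jog '[{"fingers":0.98,"x":0,"y":0.1,"z":-0.5,"spin":-2},{"fingers":0.98,"x":0,"y":0.2,"z":-0.9,"spin":-4},{"fingers":0.98,"x":0,"y":0.3,"z":-1.4,"spin":-6},{"fingers":0.98,"x":0,"y":0.3,"z":-1.7,"spin":-7.5},{"fingers":0.98,"x":0,"y":0.3,"z":-1.8,"spin":-8}]'; python3 -m jog '[{"fingers":0.98,"x":0,"y":0,"z":0.8,"spin":0},{"fingers":0.98,"x":0,"y":-0.5,"z":1.5,"spin":0},{"fingers":0.98,"x":-2,"y":-0.5,"z":1.5,"spin":0},{"fingers":0.98,"x":-5,"y":-0.5,"z":1.5,"spin":0},{"fingers":0.98,"x":-10,"y":-0.5,"z":1.5,"spin":0}]'; python3 - <<'E'
from h import *
rows([(.38,-.2,.2,90)])
E
```

```text
time: 9.2
tool_pos: [0.496, 0.0159, 0.2208]
tool_rot: [-2.863, 1.571, -0.545]
contact_force: [0.4, 0.7, -0.1]
opening: 0.0021
time: 9.82
tool_pos: [0.4887, 0.0309, 0.3206]
tool_rot: [0.729, 1.567, 3.048]
contact_force: [-0.2, -0.1, -0.2]
opening: 0.0019
tip [0.4881 0.031  0.1426] jaw 132.9 q [-0.09  0.37  1.74  0.    1.04 -2.41] F [-0.2 -0.1 -0.2] t 9.82
[-5.7, 23.7, -9.5] spin 42.9
```

```bash
python3 -m jog '[{"fingers":0.98,"x":-3,"y":1,"z":-0.5,"spin":0},{"fingers":0.98,"x":-6,"y":6,"z":-2.5,"spin":0},{"fingers":0.98,"x":-6,"y":12,"z":-5,"spin":0},{"fingers":0.98,"x":-6,"y":17,"z":-7,"spin":0},{"fingers":0.98,"x":-6,"y":22,"z":-9,"spin":0}]'; python3 - <<'E'
from h import *
p=robot.read_camera("top")
for b in [((0,150,100),(5,255,255),(225,280,170,225))]:
    r=blob(p,*b);print(r);g=unproj(p,r[:2],.11)[:2]-C;print(g,np.degrees(np.arctan2(g[1],g[0])),np.hypot(*g))
cv2.imwrite("pics/t4.png",cv2.resize(p["color"][120:260,170:330],None,fx=4,fy=4,interpolation=2)[...,::-1])
E
```

```text
time: 10.45
tool_pos: [0.3884, -0.1862, 0.381]
tool_rot: [-2.904, 1.57, -0.585]
contact_force: [0.9, -0.7, 0.5]
opening: 0.0016
(np.float64(253.0), np.float64(195.0), 1)
[-0.05456103 -0.01555777] -164.08480103178374 0.05673578795400157
```

View pics/t4.png

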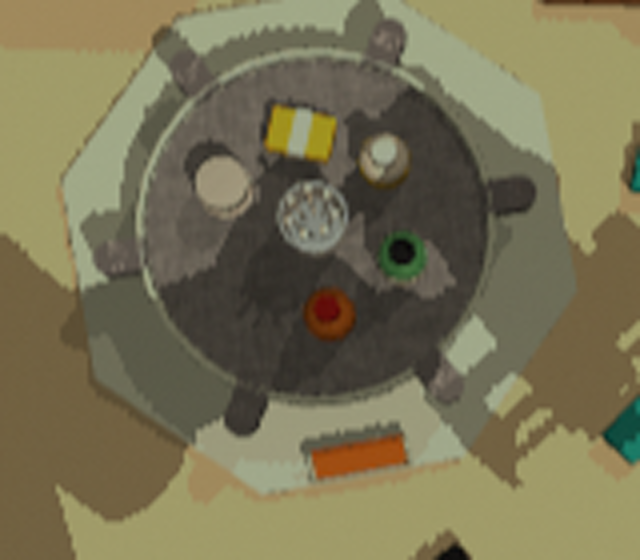

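Cap at (326,308), card corners (310,455), (404,434), (407,462), (315,478); six tabs are visible. Now measuring the residual, including the card's own normal.

```bash
python3 - <<'E'
from h import *
p=robot.read_camera("top")
U=lambda u,v,z:unproj(p,(170+u/4,120+v/4),z)[:2]
tb=[(115,257),(190,68),(385,40),(516,195),(445,380),(244,412)]
tabang(p,tb)
T=np.array([U(*t,.058) for t in tb])
f=least_squares(lambda q:np.hypot(*(T-q[:2]).T)-q[2],[.6,.05,.135]);c=f.x[:2]
print("axis fit",f.x,"cup",U(312,215,.122))
ang=lambda P:np.degrees(np.arctan2(P[1]-c[1],P[0]-c[0]))%360
# orange pixels, card top edge 27mm
h=cv2.cvtColor(p["color"],cv2.COLOR_RGB2HSV);m=cv2.inRange(h,np.array((3,150,90)),np.array((14,255,255)));m[:225]=0;m[245:]=0;m[:,:240]=0;m[:,280:]=0
r,k=np.nonzero(m);print(len(r));W=np.array([unproj(p,(a,b),.02)[:2] for a,b in zip(k,r)])
rc=cv2.minAreaRect((W*1000).astype(np.float32));print("card rect",rc)
card=np.array(rc[0])/1000
print("card ang",ang(card),"from C",np.degrees(np.arctan2(*(card-C)[::-1]))%360, "corners", ang(np.mean([U(*q,.02) for q in [(310,455),(404,434),(407,462),(315,478)]],0)))
mm=cv2.inRange(h,np.array((0,140,60)),np.array((3,255,255)));mm[:185]=0;mm[215:]=0;mm[:,:240]=0;mm[:,:240]=0;mm[:,265:]=0
g=U(326,308,.11);print("gel",g,ang(g),np.hypot(*(g-c)))
for c0 in (c,C): 
    d=(card-c0)/np.hypot(*(card-c0));print("side mm",1000*(d[0]*(g-c0)[1]-d[1]*(g-c0)[0]),"ahead",1000*d@(g-c0))
w=robot.read_camera("wrist");s=robot.read_camera("scene")
cv2.imwrite("pics/s5.png",cv2.resize(s["color"][130:320,200:460],None,fx=3,fy=3,interpolation=2)[...,::-1])
E
```

```text
tabs [ 100.3   39.3  -19.2  -79.8 -138.4  161.1] [0.133 0.135 0.134 0.136 0.134 0.132] gel≈ [202.9 201.9 203.4 202.8 204.2 203.7]
gel minus front [-2.3 -3.3 -1.8 -2.4 -1.  -1.5] -2.1
axis fit [0.61811831 0.08395391 0.13409355] cup [0.61491721 0.08295782]
160
card rect ((466.733154296875, 53.80718231201172), (18.88446044921875, 60.974090576171875), 11.566428184509277)
card ang 191.26250492598663 from C 191.7270710225542 corners 191.68280015878383
gel [0.55723753 0.07312104] 190.0893724587593 0.061837052008351996
side mm -1.266026668076228 ahead 61.82409059225497
side mm -0.5157117522792982 ahead 60.92944273753288
```

View pics/s5.png

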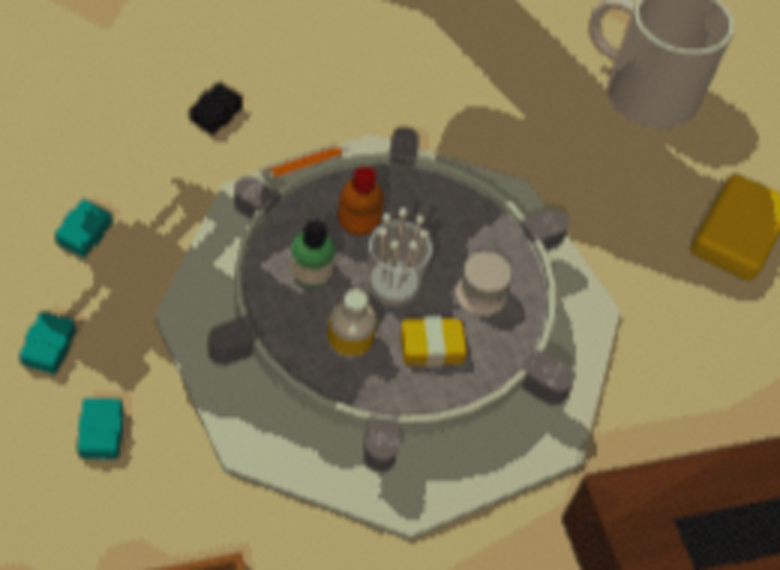

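Everything on the carousel is upright. The red-capped bottle (362,200) stands behind the card (305,160), the mug and soap bar are in place, and the hand is clear. The measured offset is about 1 mm.

```bash
python3 -c "
from cell import robot
print(robot.observe()['contact_force'].round(1)); print(robot.hand_in())"
```

```text
[1.2 0.3 0.9]
the job is handed in; nothing more can be done
None
```

I turned the carousel about 125° counter-clockwise by pushing one finger tab with the closed fingertips. I then backed the hand off, lifted it clear and handed the job in. I got no verdict.

**Bottle position:** The last top picture puts the red-capped bottle about 1 mm off the line from the axis to the card, and about 61 mm ahead of the axis. The limits are 12 mm to the side and at least 45 mm ahead.

**Checks that disagreed slightly:**
- The card's direction came out at 191.3–191.7° in the last picture, and 192.6° in my first estimate.
- The bottle itself reads 190.1°. The six tabs put its place 2.1° short of that first 192.6° estimate. All of this is well inside the 11° limit.
- The force reading at hand-in was [1.2, 0.3, 0.9] N with the hand in free air, somewhat above the usual sensor noise of up to about 1 N. I took it as noise.

**Rest of the scene:** The last scene picture shows everything on the carousel upright, and the mug and soap bar looking undisturbed. I did not re-check the tumbler and mouthwash at the end. The hand never went near them at low height.

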